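Clear the cutting guide onto its post and fish the sanding bar out of the parts tray

ROBOT

A 7-joint arm with a two-finger parallel gripper is mounted at the origin on the work surface. World frame = base frame: x ahead of the robot, y to its left, z up, the work surface at z = 0. Lengths are in m, angles in rad, forces in N, time in s.
With the tool pointing down it reaches from about 0.425 to 0.825 m from the base axis. Payload 3.6 kg.
Tool frame: the origin (TCP) lies midway between the tips of the shut fingers; the grasp point (between the pads) lies 19 mm behind it (arm.grip_depth is the distance from the TCP to the grasp point, in m); z points along the fingers, y is the line along which they close (so a half turn about z gives the same grasp; the last joint's range is limited). The gripper opens to 93 mm and grips with 3 to 60 N. Pads are 15 mm wide; open, the fingers measure 128 mm over their backs; the gripper's body (75 mm by 188 mm) begins 65 mm behind the grasp point.
Start: joints at [1.268, 0.615, -0.013, 1.423, 0.008, 1.103, -0.04], TCP at [0.177, -0.625, 0.219] pointing down, gripper open.
Joint ranges: [-3.12, 3.12], [-0.3, 2.06], [-1.34, 1.32], [0.26, 2.42], [-1.36, 4.5], [0.01, 1.98], [-2.84, 2.84]. Speed limits (rad/s): [2.79, 2.79, 3.14, 3.14, 3.14, 3.14, 3.14].

INTERFACE

Orientations are given as a unit quaternion [x, y, z, w].
In Python, from bench import arm gives the robot as it stands. The module is installed in compiled form; this text tells all that it offers.
- The arm moves only by the tool send_rows, never from a script. Its argument "steps" is one flat list of numbers, 5 for each row, row after row: the shift along the world's x, y, z in m, then the turn about the world's z in rad, then the finger opening in m, from 0 to 0.093. A call has 1 to 8 rows; each row shifts and turns the commanded pose from where the row before left it; what a row does not reach is not made up. A row lasts 1/10 s, in which the tool goes at most 50 mm and 8.59 degrees, less where a joint would pass 70% of its speed; a pose out of reach is approached as far as the arm can. A call is refused whole if a number of a shift passes 0.05 or a number of a turn 0.15, either way. A call with a gripper value outside its range is refused whole. The fingers move at their own pace and stop on an object; "newtons" is the grip in N (left out, the last holds). Time passes only in rows, so rows that do not move let the fingers close. It gives the time, the measured TCP pose, the force, the opening and the grip force at its end, in the units of the state.
- arm.observe(): the state, without advancing time (a new reading comes with each control period).
- arm.capture(name): name is "side" or "top"; returns a dict with "color" (384x512x3 uint8, red, green, blue), "fx", "fy", "cx", "cy" (pixels), "view" (4x4, takes a point from world to camera coordinates). Camera axes: x right, y down, z forward; pixel columns grow to the right and rows downward; lengths in m; the calibration is good to about 2 mm. A picture is of the moment at which its call begins. There is no depth.
- arm.close_job(): hands the job in; it is judged then, once.
The state is a dict: "clock": time; "joint_pos": joint angles; "joint_vel": joint speeds; "effort": joint torques, N m; "eef_pos": TCP position; "eef_rot": TCP orientation; "force": force on the tool from outside, world axes, zero at the start; "ft_torque": the same for the moment, N m; "grip_width": finger opening in m; "grip_force": force on a finger pad.
Only numpy, scipy, OpenCV 4.12 (cv2) and the standard library are available. Lean on these libraries where they do the work, as an engineer would, in place of code of your own. Each camera call takes 0.05 s, during which the arm holds its last target. There are 200 camera calls.

TASK

The cutting guide is lying across the opening of the grey parts tray: put it away by slipping its hole over the post of the black tool stand so that it lies flat on the disc, and let go of it. Then fish the long sanding bar out through the tray's opening (it is longer than the opening, so one end has to come up first, at a slant) and finish while still holding it still in the air, the whole bar at least 12 cm above the desk and touching nothing but the gripper. Leave the guide on its post, and do not push the jar, the red figure base or the tweezers about.

Things in the scene. Friction and masses are not known exactly. Their poses are not given: they have to be found in the camera images.
- tray: Grey plastic parts tray, fixed to the desk: a box 128 mm along its x, 243 mm along y, 60 mm high; walls, floor and decks 4 mm thick. Origin: centre of its underside. Fixed decks close both ends of the top: a deep pocket at +y, a short lip at -y. Between them the top is open.
- tray_opening (a point): Centre of the tray's opening, at the tray's top, 60 mm above the desk. The opening is 130 mm along the tray's y and 120 mm along x. Axes as the tray.
- tray_pocket_edge (a point): Middle of the pocket deck's edge, at the tray's top, y = +37.5 mm. Under this deck the pocket runs 80 mm deep to the end wall's inner face at y = +117.5 mm, with 52 mm of free height.
- tray_lip_edge (a point): Middle of the lip deck's edge, at the tray's top, y = -92.5 mm. The end wall's inner face under this short lip is at y = -117.5 mm.
- bar: Sanding bar, straight, aluminium with a dark abrasive underside: 190 mm along its y, 18 mm wide (x), 14 mm high, 80 to 150 g. Origin: centre of its underside. Starts loose on the tray's floor, 4 mm above the desk, nearly parallel to the tray, +y end under the pocket deck.
- bar_deep_end (a point): Centre of the bar's +y end face, 95 mm from the middle, 7 mm above the underside. Slid near the pocket's end wall, it frees the other end from the lip.
- bar_lip_end (a point): Centre of the bar's -y end face, 95 mm from the middle, 7 mm above the underside. This end can come up first; with the other end deep in the pocket a slant of about 20 degrees fits under the pocket deck.
- guide: Cutting guide, a flat aluminium strip 150 mm along its x, 32 mm along its y, 6 mm thick, about 0.08 kg, with a 16 mm hole through it, 35 mm from its middle towards +x. Origin: middle of its underside, which is close to its centre of mass. It starts lying loose across the tray's opening on the tray's side walls, 60 mm above the desk.
- guide_hole (a point): Centre of the guide's hole, at its underside.
- stand: Tool stand, fixed to the desk: a black disc 110 mm across and 16 mm high with a steel post 8 mm thick rising from its centre to 61 mm above the desk (45 mm above the disc). Origin: centre of its underside, on the post's axis, z up.
- stand_post (a point): Foot of the post: on its axis, on the disc's top face, 16 mm above the desk.
- jar: Bystander: small glass jar with a steel lid, 56 mm across, 65 mm high; origin at the centre of its underside.
- figure_base: Bystander: red plastic figure base, a disc 68 mm across and 9 mm high with a small pin; origin at the centre of its underside.
- tweezers: Bystander: steel tweezers lying flat, about 130 mm long along x, 20 mm wide, 8 mm high; origin at the middle of the underside.
Not all that is in view belongs to the job. What is shaped like the bar but blue or yellow is not meant.

How it is judged:
By the outcome, as a careful person would: the job done as asked, in the order asked, and still so for the second after the job is handed in, while the arm keeps its last pose, push and grip.
It also fails if it takes over 54 s, if anything falls off the work surface, if the arm or the gripper's body presses on something with over 40 N, if the wrist force passes 120 N, or if a joint passes its speed limit or range.

## Working session

There is one attempt and no reset: what is moved stays moved. The work goes in short steps, Python scripts to look and compute and a tool call to move; the robot and the scene stay as the last step left them, time stands still between calls to the robot, and variables do not carry over. Pictures are saved under pics/ and viewed, at most 10 in all, crops included, and the job is handed in when it is done.

Besides the shell and the picture viewer there is one more tool, called as a command line: name --argument value ..., lists and objects as JSON in quotes. send_rows: Moves the arm, as the interface text tells. Its arguments: {"type":"object","properties":{"steps":{"type":"array","items":{"type":"number"}},"newtons":{"type":"number"}},"required":["steps"]}

```bash
mkdir -p pics; cat > h.py <<'E'
import numpy as np, cv2
from bench import arm
def cap(n,f=None):
    c=arm.capture(n)
    if f: cv2.imwrite('pics/'+f,c['color'][:,:,::-1])
    return c
def ray(c,u,v,z):
    V=np.array(c['view']);R=V[:3,:3];t=V[:3,3];o=-R.T@t
    d=R.T@np.array([(u-c['cx'])/c['fx'],(v-c['cy'])/c['fy'],1]);return o+d*(z-o[2])/d[2]
def proj(c,p):
    V=np.array(c['view']);q=V[:3,:3]@np.array(p)+V[:3,3]
    return c['fx']*q[0]/q[2]+c['cx'],c['fy']*q[1]/q[2]+c['cy']
E
python3 - <<'E'
from h import *
a=cap('top','t1.png');b=cap('side','s1.png')
print(a['fx'],np.round(a['view'],3),b['fx'],np.round(b['view'],3));print(arm.observe())
E
```

```text
455.0649391754768 [[-0.023 -1.     0.01  -0.119]
 [-0.988  0.021 -0.153  0.521]
 [ 0.153 -0.014 -0.988  1.245]
 [ 0.     0.     0.     1.   ]] 380.81569217055966 [[ 0.994 -0.11  -0.019 -0.509]
 [-0.095 -0.744 -0.661 -0.007]
 [ 0.058  0.659 -0.75   1.137]
 [ 0.     0.     0.     1.   ]]
{'clock': 0.1, 'joint_pos': array([ 1.26849861,  0.61585693, -0.01263128,  1.42473541,  0.00808965,
        1.1033902 , -0.04042015]), 'joint_vel': array([-0.00055451, -0.00375554,  0.00085303, -0.00431492, -0.00204086,
       -0.00075944, -0.0016586 ]), 'effort': array([ 1.10388497e-03, -4.60048842e+01,  2.09795530e-01, -1.66245461e+01,
       -6.12272182e-02,  1.69180281e-02,  8.42068721e-05]), 'eef_pos': array([ 0.17683231, -0.62474397,  0.21757569]), 'eef_rot': array([ 9.90502711e-01,  1.37488221e-01, -1.66590685e-04, -1.15819732e-03]), 'force': array([-0.17077504,  1.08056121, -0.48088841]), 'ft_torque': array([-0.05027433, -0.02916487,  0.021641  ]), 'grip_force': 0.0, 'grip_width': 0.09273389445331685}
```

View pics/t1.png

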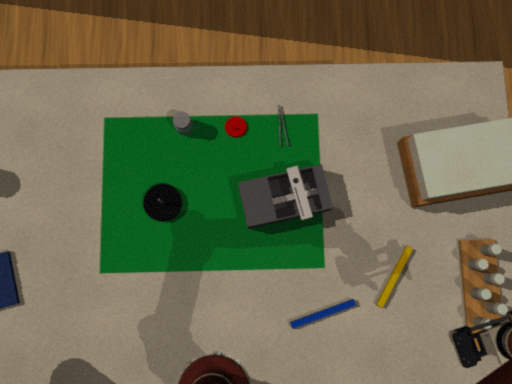

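View pics/s1.png

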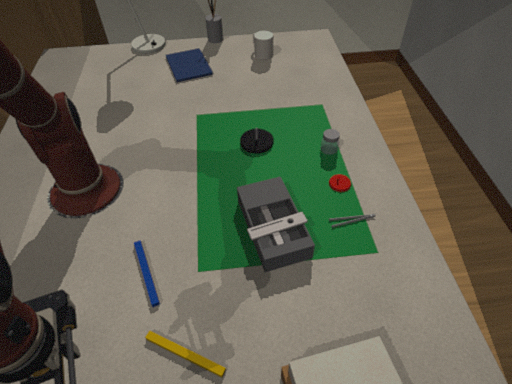

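The top view shows the tray at about (285,197), the guide across it at (300,193), the black stand at (163,203), the jar at (183,122), the red base at (236,127) and the tweezers at (284,127). Things that could be taken for the bar are the grey bar inside the tray (about 290,200), the blue bar (323,314), the yellow bar (395,277) and the guide itself (300,193). I choose the grey bar in the tray and will check it in a close crop.

```bash
python3 - <<'E'
import cv2,numpy as np
a=cv2.imread('pics/t1.png')[155:240,140:340];b=cv2.imread('pics/s1.png')[120:275,220:340]
A=cv2.resize(a,(800,340),interpolation=cv2.INTER_CUBIC)
cv2.imwrite('pics/c1.png',np.clip(A*1.3,0,255))
B=cv2.resize(b[50:],(600,525),interpolation=cv2.INTER_CUBIC);cv2.imwrite('pics/c2.png',np.clip(B*1.3,0,255))
E
```

```text
[ WARN:0@0.035] global loadsave.cpp:1063 imwrite_ Unsupported depth image for selected encoder is fallbacked to CV_8U.
```

View pics/c1.png

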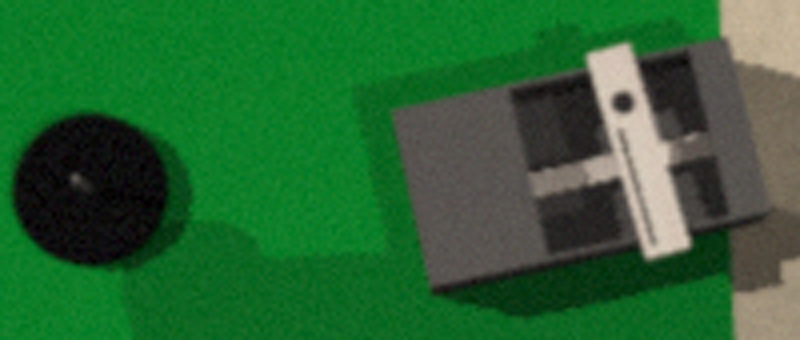

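View pics/c2.png

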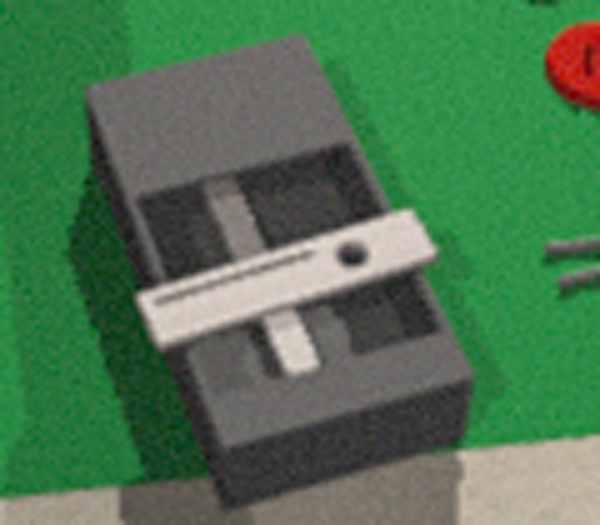

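```bash
cat > m.py <<'E'
from h import *
a=cap('top');b=cap('side')
T=lambda U,V,z:ray(a,(U+.5)/4-.5+140,(V+.5)/4-.5+155,z)[:2]
S=lambda U,V,z:ray(b,(U+.5)/5-.5+220,(V+.5)/5-.5+170,z)[:2]
for n,F,P,z in [('trayT',T,[(393,108),(430,288),(768,212),(727,38)],.06),('trayS',S,[(88,88),(300,37),(472,378),(225,447)],.06),
 ('guideT',T,[(586,55),(632,43),(691,248),(645,261)],.066),('guideS',S,[(138,291),(413,210),(438,250),(160,347)],.066),
 ('holeT',T,[(623,102)],.066),('holeS',S,[(353,254)],.066),('standT',T,[(90,190)],.016),('barT',T,[(530,185),(705,145)],.018),('barS',S,[(222,185),(297,372)],.018)]:
  p=np.array([F(*q,z) for q in P]);print(n,p.round(4).tolist(),p.mean(0).round(4))
  if len(P)==4: print('  edges',[np.linalg.norm(p[i]-p[i-1]).round(4) for i in range(4)])
# disc from segmentation
for n,c,box in [('top',a,(140,200,170,235)),('side',b,(230,285,120,165))]:
  im=c['color'].astype(int); x0,x1,y0,y1=box
  g=im[y0:y1,x0:x1]; m=((g.max(2)<55)).astype(np.uint8)
  N,l,s,ct=cv2.connectedComponentsWithStats(m);k=1+s[1:,4].argmax()
  print(n,s[k],ct[k]+[x0,y0],ray(c,*(ct[k]+[x0,y0]),.012).round(4))
E
python3 m.py
```

```text
trayT [[0.5736, -0.0763], [0.4467, -0.0997], [0.4944, -0.3357], [0.6189, -0.3127]] [ 0.5334 -0.2061]
  edges [np.float64(0.2406), np.float64(0.1291), np.float64(0.2407), np.float64(0.1266)]
trayS [[0.4497, -0.1026], [0.5714, -0.0791], [0.6196, -0.3149], [0.4963, -0.3386]] [ 0.5343 -0.2088]
  edges [np.float64(0.2406), np.float64(0.124), np.float64(0.2407), np.float64(0.1256)]
guideT [[0.6074, -0.2123], [0.6153, -0.2448], [0.4697, -0.2802], [0.4614, -0.2481]] [ 0.5385 -0.2464]
  edges [np.float64(0.1503), np.float64(0.0335), np.float64(0.1498), np.float64(0.0331)]
guideS [[0.4639, -0.2477], [0.6097, -0.2141], [0.6173, -0.2411], [0.4714, -0.2826]] [ 0.5406 -0.2464]
  edges [np.float64(0.0356), np.float64(0.1496), np.float64(0.0281), np.float64(0.1517)]
holeT [[0.5733, -0.237]] [ 0.5733 -0.237 ]
holeS [[0.5742, -0.2382]] [ 0.5742 -0.2382]
standT [[0.5271, 0.1435]] [0.5271 0.1435]
barT [[0.5236, -0.1726], [0.5501, -0.2999]] [ 0.5368 -0.2362]
barS [[0.5186, -0.1464], [0.5415, -0.2737]] [ 0.53 -0.21]
top [   3   13   43   39 1276] [163.63009404 202.75940439] [0.5258 0.1399 0.012 ]
side [ 10   9  33  28 670] [255.90895522 141.65820896] [0.5267 0.1339 0.012 ]
```

The crops show the guide's hole towards world +x (c1 at 623,102). The grey bar lies on the tray floor beneath it, from (530,185) to (705,145), with its end hidden by the lip. The tray and guide sizes check out (241x128 mm and 150x33 mm). Next I move over the guide.

send_rows --steps '[0.03,0.0315,0,-0.003,0.093,0.03,0.0315,0,-0.003,0.06,0.03,0.0315,0,-0.003,0.06,0.03,0.0315,0,-0.003,0.06,0.03,0.0315,0,-0.003,0.06,0.03,0.0315,0,-0.003,0.06,0.03,0.0315,0,-0.003,0.06,0.03,0.0315,0,-0.003,0.06]'

```text
clock: 1.0
eef_pos: [0.418, -0.3719, 0.2186]
eef_rot: [0.992, 0.126, -0.0, -0.0]
force: [1.1, -0.0, 0.7]
grip_width: 0.0598
grip_force: 0.0
```

send_rows --steps '[0.03,0.0315,0,-0.004,0.06,0.03,0.0315,0,-0.004,0.06,0.03,0.0315,-0.01,-0.004,0.06,0.03,0.0315,-0.02,-0.004,0.06,0,0,-0.03,0,0.06,0,0,-0.02,0,0.06,0,0,0,0,0.06]'

```text
clock: 1.7
eef_pos: [0.5349, -0.246, 0.1355]
eef_rot: [0.993, 0.118, -0.003, -0.002]
force: [-0.1, 0.3, 0.5]
grip_width: 0.06
grip_force: 0.0
```

```bash
python3 - <<'E'
from h import *
s=arm.observe();print(s['clock'],s['eef_pos'],s['eef_rot'],s['force'],s['grip_width'])
a=cap('top');b=cap('side')
A=cv2.resize(a['color'][150:240,140:340,::-1],(800,360),interpolation=3)
B=cv2.resize(b['color'][120:240,220:320,::-1],(288,240),interpolation=3)
# stand zooms
C=cv2.resize(a['color'][180:225,142:187,::-1],(240,240),interpolation=3);D=cv2.resize(b['color'][120:160,235:280,::-1],(270,240),interpolation=3)
o=np.zeros((600,800,3),np.uint8);o[:360]=A;o[360:,:288]=B;o[360:,288:528]=C;o[360:,528:798]=D
cv2.imwrite('pics/d1.png',np.clip(o*1.5,0,255).astype(np.uint8))
E
```

```text
1.7 [ 0.53486511 -0.24603829  0.13545416] [ 0.99299289  0.11811409 -0.00329054 -0.0018336 ] [-0.05854032  0.2815973   0.48942539] 0.06004956326821152
```

View pics/d1.png

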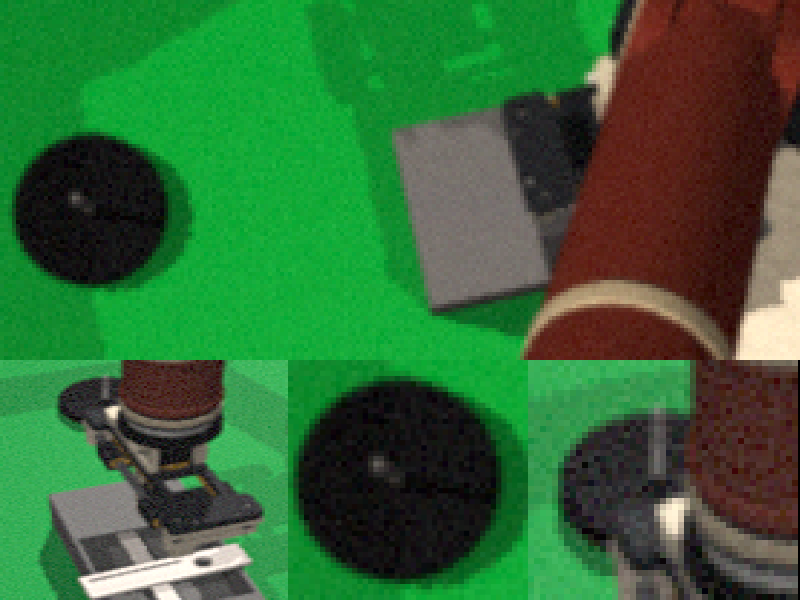

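d1 shows the gripper (side panel, about 190,510) squarely above the guide, and the post's top at panel (378,463) in the top view and (657,405) in the side view. I compute the post position and lower the gripper.

```bash
python3 - <<'E'
from h import *
a=cap('top');b=cap('side')
print(ray(a,158.5,198.9,.061),ray(b,256.1,127.1,.061),ray(b,256.4,138.8,.016),ray(a,162.1,201.6,.016))
for n,c in (('top',a),('side',b)): print(proj(c,(.527,.141,.061)),proj(c,(.527,.141,.016)))
E
```

```text
[0.52926884 0.14467236 0.061     ] [0.52982963 0.14781117 0.061     ] [0.52944101 0.14322085 0.016     ] [0.52863443 0.14357476 0.016     ]
(np.float64(159.81849191667587), np.float64(199.67856547736494)) (np.float64(162.99341799642337), np.float64(202.14275825607407))
(np.float64(255.4530160164038), np.float64(128.52427294508163)) (np.float64(255.735114026322), np.float64(139.30626521970729))
```

send_rows --steps '[0.002,0,-0.02,0,0.06,0.002,0,-0.02,0,0.06,0,0,-0.02,0,0.06,0,0,-0.012,0,0.06,0,0,-0.007,0,0.06,0,0,0,0,0.06]'

```text
clock: 2.5
eef_pos: [0.5409, -0.2475, 0.0596]
eef_rot: [0.993, 0.117, -0.0, -0.0]
force: [-0.3, -0.7, 0.1]
grip_width: 0.0603
grip_force: 0.0
```

send_rows --newtons 20 --steps '[0,0,-0.005,0,0.06,0,0,0,0,0.04,0,0,0,0,0.02,0,0,0,0,0.02,0,0,0,0,0.02,0,0,0,0,0.02,0,0,0,0,0.02]'

```text
clock: 3.2
eef_pos: [0.5412, -0.2475, 0.055]
eef_rot: [0.993, 0.118, 0.0, 0.0]
force: [0.7, 0.3, 1.6]
grip_width: 0.0316
grip_force: 20.0
```

send_rows --steps '[0,0,0.005,0,0.02,0,0,0.015,0,0.02,0,0,0.02,0,0.02,0,0,0.03,0,0.02,0,0,0.02,0,0.02,0,0,0,0,0.02]'

```text
clock: 3.8
eef_pos: [0.543, -0.2482, 0.1478]
eef_rot: [0.993, 0.118, 0.003, 0.002]
force: [0.2, 0.3, -1.1]
grip_width: 0.0317
grip_force: 20.0
```

send_rows --steps '[-0.0038,0.032,0,0,0.02,-0.0038,0.032,0,0,0.02,-0.0038,0.032,0,0,0.02,-0.0038,0.032,0,0,0.02,-0.0038,0.032,0,0,0.02,-0.0038,0.032,0,0,0.02,-0.0038,0.032,0,0,0.02,-0.0038,0.032,0,0,0.02]'

```text
clock: 4.6
eef_pos: [0.5093, 0.0098, 0.1434]
eef_rot: [0.993, 0.118, -0.001, -0.0]
force: [0.4, 0.6, -1.1]
grip_width: 0.0315
grip_force: 20.0
```

send_rows --steps '[-0.0038,0.032,0,0,0.02,-0.0038,0.032,0,0,0.02,-0.0038,0.032,-0.02,0,0.02,-0.0038,0.03,-0.02,0,0.02,0,0,-0.02,0,0.02,0,0,-0.01,0,0.02,0,0,0,0,0.02,0,0,0,0,0.02]'

```text
clock: 5.4
eef_pos: [0.4957, 0.1334, 0.0746]
eef_rot: [0.993, 0.117, -0.0, 0.0]
force: [0.1, 0.4, -0.8]
grip_width: 0.0313
grip_force: 20.0
```

```bash
python3 - <<'E'
from h import *
s=arm.observe();print(s['clock'],s['eef_pos'],s['eef_rot'],s['force'],s['grip_width'])
a=cap('top');b=cap('side')
o=np.hstack([cv2.resize(c['color'][y:y+60,x:x+40,::-1],(400,600),interpolation=3) for c,x,y in ((a,145,170),(b,237,105))])
cv2.imwrite('pics/e1.png',np.clip(o*1.3,0,255).astype(np.uint8))
E
```

```text
5.4 [0.49567482 0.13339794 0.07460563] [ 9.93170931e-01  1.16667817e-01 -1.06352582e-04  3.32826141e-04] [ 0.12207824  0.35455827 -0.77457597] 0.03126550987458424
```

View pics/e1.png

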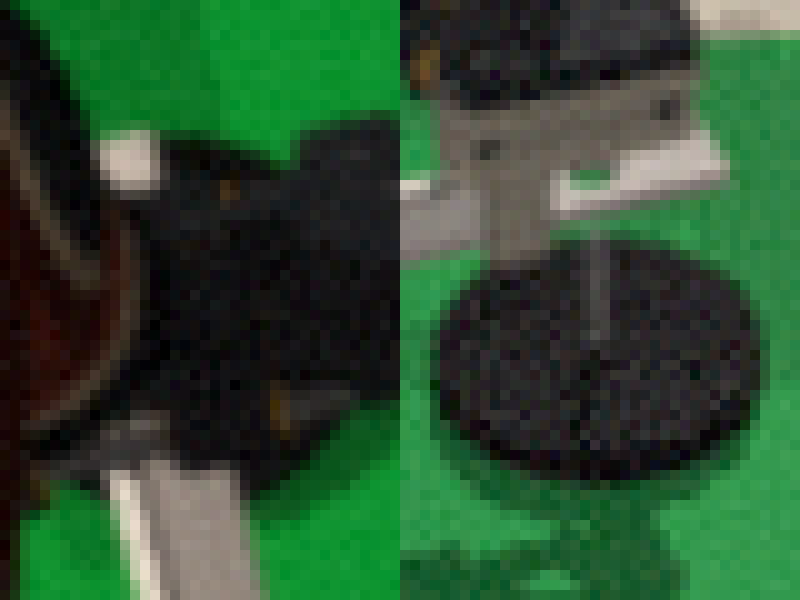

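e1 shows the guide held level, its hole at side-panel (591,178) and the post at about (597,238–340).

```bash
python3 - <<'E'
from h import *
b=cap('side')
f=lambda U,V,z:ray(b,237+(U-400+.5)/10-.5,105+(V+.5)/10-.5,z).round(4)
print(f(591,178,.0826),f(597,238,.061),f(598,340,.016))
# disc ellipse in side: left/right 432,765 top 240 bottom(top face)~ 465
print(f(432,350,.016),f(765,350,.016),f(600,238,.016),f(600,458,.016))
print('predicted hole', .49567+.0328,.1334+.0093, proj(b,(.5285,.1427,.0826)))
E
```

```text
[0.5285 0.1448 0.0826] [0.5296 0.1415 0.061 ] [0.5294 0.1445 0.016 ]
[0.4748 0.1467 0.016 ] [0.5831 0.1323 0.016 ] [0.5359 0.1965 0.016 ] [0.5237 0.0875 0.016 ]
predicted hole 0.52847 0.1427 (np.float64(255.7264994593186), np.float64(122.75606847561274))
```

send_rows --steps '[0.0005,0,-0.008,0,0.02,0,0,-0.008,0,0.02,0,0,-0.006,0,0.02,0,0,0,0,0.02]'

```text
clock: 5.95
eef_pos: [0.495, 0.1344, 0.0515]
eef_rot: [0.993, 0.118, -0.001, 0.0]
force: [-0.4, 0.1, -1.1]
grip_width: 0.0316
grip_force: 20.0
```

send_rows --steps '[0,0,-0.008,0,0.02,0,0,-0.008,0,0.02,0,0,-0.008,0,0.02,0,0,-0.006,0,0.02,0,0,0,0,0.02]'

```text
clock: 6.45
eef_pos: [0.4952, 0.1344, 0.0216]
eef_rot: [0.993, 0.118, -0.001, 0.0]
force: [0.0, 0.1, -0.7]
grip_width: 0.0318
grip_force: 20.0
```

send_rows --steps '[0,0,-0.0025,0,0.02,0,0,0,0,0.02,0,0,0,0,0.045,0,0,0,0,0.06,0,0,0,0,0.06]'

```text
clock: 6.95
eef_pos: [0.4962, 0.1347, 0.0204]
eef_rot: [0.993, 0.118, 0.0, -0.0]
force: [-1.2, -0.5, -0.2]
grip_width: 0.051
grip_force: 0.0
```

send_rows --steps '[0,0,0.005,0,0.06,0,0,0.015,0,0.06,0,0,0.03,0,0.06,0,0,0.04,0,0.06,0,0,0.04,0,0.06,0,-0.03,0.02,0,0.06,0,-0.04,0,0.12,0.06,0,-0.04,0,0.12,0.06]'

```text
clock: 7.75
eef_pos: [0.4964, 0.0239, 0.1717]
eef_rot: [0.971, 0.239, 0.002, 0.0]
force: [0.9, 0.6, -0.7]
grip_width: 0.0602
grip_force: 0.0
```

send_rows --steps '[0,-0.03,0,0.14,0.06,0,-0.03,0,0.14,0.06,0,-0.03,0,0.14,0.06,0,0,0,0.14,0.06,0,0,0,0.14,0.06,0,0,0,0.14,0.06,0,0,0,0.14,0.06,0,0,0,0.14,0.06]'

```text
clock: 8.55
eef_pos: [0.4957, -0.0656, 0.1706]
eef_rot: [0.696, 0.718, -0.0, 0.0]
force: [0.3, 0.6, -0.3]
grip_width: 0.0599
grip_force: 0.0
```

```bash
python3 - <<'E'
from h import *
s=arm.observe();print(s['clock'],s['eef_pos'],s['eef_rot'],s['joint_pos'],s['grip_width'])
a=cap('top');b=cap('side')
o=np.zeros((600,800,3),np.uint8)
o[:300,:]=cv2.resize(a['color'][160:235,140:340,::-1],(800,300),interpolation=3)
o[300:,:300]=cv2.resize(b['color'][105:165,225:285,::-1],(300,300),interpolation=3)
o[300:,300:660]=cv2.resize(b['color'][170:270,225:345,::-1],(360,300),interpolation=3)
cv2.imwrite('pics/f1.png',np.clip(o*1.3,0,255).astype(np.uint8))
E
```

```text
8.55 [ 0.49572752 -0.0656258   0.17057914] [ 6.96240171e-01  7.17808857e-01 -9.02382113e-05  2.45485415e-04] [ 0.36912264  0.47086783 -0.40561825  1.90387364  0.24904158  0.81562041
 -0.13841684] 0.05992898931477996
```

View pics/f1.png

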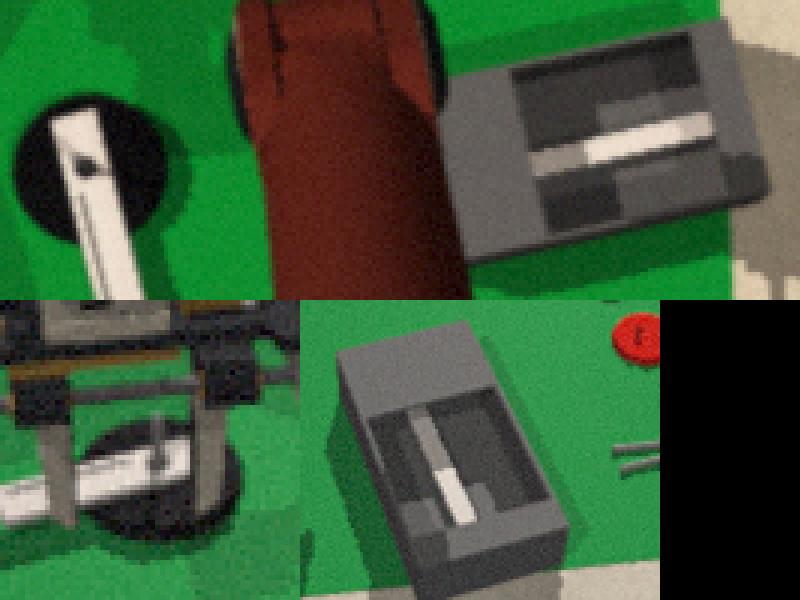

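f1 shows the guide lying flat on the disc with the post through its hole (top panel 87,165; side 157,460). The bar's bright top runs from (531,164) to (713,125) in the top panel, where it goes under the lip.

```bash
python3 - <<'E'
from h import *
a=cap('top');b=cap('side')
T=lambda U,V,z:ray(a,(U+.5)/4-.5+140,(V+.5)/4-.5+160,z)[:2]
S=lambda U,V,z:ray(b,(U-300+.5)/3-.5+225,(V-300+.5)/3-.5+170,z)[:2]
c=np.array([.534,-.2075]);th=.199;R=np.array([[np.cos(th),np.sin(th)],[-np.sin(th),np.cos(th)]])
for n,p in dict(bt0=T(531,164,.018),bt1=T(713,125,.018),bs0=S(419,412,.018),bs1=S(465,522,.018),lipT=T(708,115,.06),lipS=S(465,522,.06),pkT=T(532,163,.06)).items(): print(n,p.round(4),'local',(R@(p-c)).round(4))
for ly in(-.075,-.06,0): print(ly,(c+R.T@[0,ly]).round(4))
E
```

```text
bt0 [ 0.5243 -0.1734] local [-0.0028  0.0354]
bt1 [ 0.5499 -0.3057] local [-0.0038 -0.0994]
bs0 [ 0.5193 -0.1479] local [-0.0026  0.0613]
bs1 [ 0.5433 -0.2729] local [-0.0038 -0.066 ]
lipT [ 0.5497 -0.2962] local [-0.0021 -0.0901]
lipS [ 0.538  -0.3004] local [-0.0145 -0.0919]
pkT [ 0.5184 -0.1721] local [-0.0083  0.0378]
-0.075 [ 0.5488 -0.281 ]
-0.06 [ 0.5459 -0.2663]
0 [ 0.534  -0.2075]
```

send_rows --steps '[0.006,-0.0267,0,0.02,0.045,0.006,-0.0267,0,0.02,0.045,0.006,-0.0267,0,0.02,0.045,0.006,-0.0267,0,0.02,0.045,0.006,-0.0267,0,0.02,0.045,0.006,-0.0267,0,0.02,0.045,0.006,-0.0267,0,0.02,0.045,0.006,-0.0263,0,0.02,0.045]'

```text
clock: 9.55
eef_pos: [0.544, -0.2797, 0.1702]
eef_rot: [0.639, 0.769, -0.0, -0.0]
force: [0.4, 0.4, 0.1]
grip_width: 0.045
grip_force: 0.0
```

send_rows --steps '[0,0,-0.03,0,0.045,0,0,-0.03,0,0.045,0,0,-0.01,0,0.045,0,0,0,0,0.045,0,0,0,0,0.045]'

```text
clock: 10.05
eef_pos: [0.5449, -0.2785, 0.1013]
eef_rot: [0.639, 0.769, 0.0, 0.001]
force: [-0.0, -0.3, 1.0]
grip_width: 0.0448
grip_force: 0.0
```

send_rows --steps '[0,0,-0.02,0.01,0.045,0,0,-0.02,0,0.045,0,0,-0.02,0,0.045,0,0,-0.015,0,0.045,0,0,-0.01,0,0.045,0,0,-0.007,0,0.045,0,0,0,0,0.045]'

```text
clock: 10.75
eef_pos: [0.5438, -0.2785, 0.0078]
eef_rot: [0.635, 0.773, -0.0, -0.0]
force: [-0.5, -0.5, -0.3]
grip_width: 0.045
grip_force: 0.0
```

send_rows --newtons 12 --steps '[0,0,0,0,0.03,0,0,0,0,0.01,0,0,0,0,0.01,0,0,0,0,0.01,0,0,0,0,0.01]'

```text
clock: 11.25
eef_pos: [0.5443, -0.2787, 0.0086]
eef_rot: [0.635, 0.773, 0.0, 0.0]
force: [0.3, 1.4, 2.2]
grip_width: 0.0175
grip_force: 12.0
```

send_rows --steps '[-0.001,0.005,0,0,0.01,-0.001,0.005,0,0,0.01,-0.001,0.005,0,0,0.01,-0.001,0.005,0,0,0.01,0,0,0,0,0.01]'

```text
clock: 11.75
eef_pos: [0.5402, -0.2574, 0.0086]
eef_rot: [0.634, 0.773, 0.0, -0.0]
force: [-0.1, 0.1, 5.1]
grip_width: 0.0177
grip_force: 12.0
```

send_rows --steps '[-0.0006,0.003,0,0,0.01,-0.0004,0.002,0,0,0.01,0,0,0,0,0.01]'

```text
clock: 12.05
eef_pos: [0.5394, -0.254, 0.0086]
eef_rot: [0.635, 0.773, 0.0, 0.001]
force: [0.7, -1.7, 6.6]
grip_width: 0.0177
grip_force: 12.0
```

send_rows --steps '[-0.0006,0.003,0.0005,0,0.01,-0.0004,0.002,0,0,0.01,0,0,0,0,0.01]'

```text
clock: 12.35
eef_pos: [0.5381, -0.2497, 0.0086]
eef_rot: [0.635, 0.772, -0.0, 0.001]
force: [1.0, -6.0, 2.8]
grip_width: 0.0174
grip_force: 12.0
```

send_rows --steps '[-0.0006,0.003,0,0,0.01,-0.0004,0.002,0,0,0.01,0,0,0,0,0.01]'

```text
clock: 12.65
eef_pos: [0.5373, -0.2496, 0.0087]
eef_rot: [0.636, 0.772, -0.002, 0.003]
force: [2.6, -10.9, -0.0]
grip_width: 0.0179
grip_force: 12.0
```

The force of 11 N shows the bar's deep end against the end wall. I back off a little and lift the lip end with a light grip, so that the bar can pivot between the pads.

send_rows --newtons 7 --steps '[0.001,-0.006,0,0,0.01,0,0,0.006,0,0.01,0,0.0005,0.006,0,0.01,0,0.0005,0.006,0,0.01,0,0.0008,0.006,0,0.01,0,0,0,0,0.01]'

```text
clock: 13.25
eef_pos: [0.5381, -0.2469, 0.0335]
eef_rot: [0.634, 0.773, 0.0, -0.0]
force: [-0.4, -2.1, -0.6]
grip_width: 0.018
grip_force: 7.0
```

```bash
cat > v.py <<'E'
from h import *
import sys
s=arm.observe();print(s['clock'],s['eef_pos'].round(4),s['force'].round(1),s['ft_torque'].round(3),s['grip_width'].round(4))
a=cap('top');b=cap('side')
o=np.zeros((600,800,3),np.uint8)
o[:,:400]=cv2.resize(a['color'][130:250,235:315+0,::-1],(400,600),interpolation=3)
o[:,400:]=cv2.resize(b['color'][130:280,220:320,::-1],(400,600),interpolation=3)
cv2.imwrite('pics/'+sys.argv[1],np.clip(o*1.4,0,255).astype(np.uint8))
E
python3 v.py g1.png
```

```text
Traceback (most recent call last):
  File "v.py", line 3, in <module>
    s=arm.observe();print(s['clock'],s['eef_pos'].round(4),s['force'].round(1),s['ft_torque'].round(3),s['grip_width'].round(4))
                                                                                                       ^^^^^^^^^^^^^^^^^^^^^
AttributeError: 'float' object has no attribute 'round'
```

```bash
sed -i "s/,s\['grip_width'\].round(4))/,s['grip_width'])/" v.py; python3 v.py g1.png
```

```text
13.25 [ 0.5381 -0.2469  0.0335] [-0.4 -2.1 -0.6] [-0.481  0.007  0.064] 0.01799631847726067
```

View pics/g1.png

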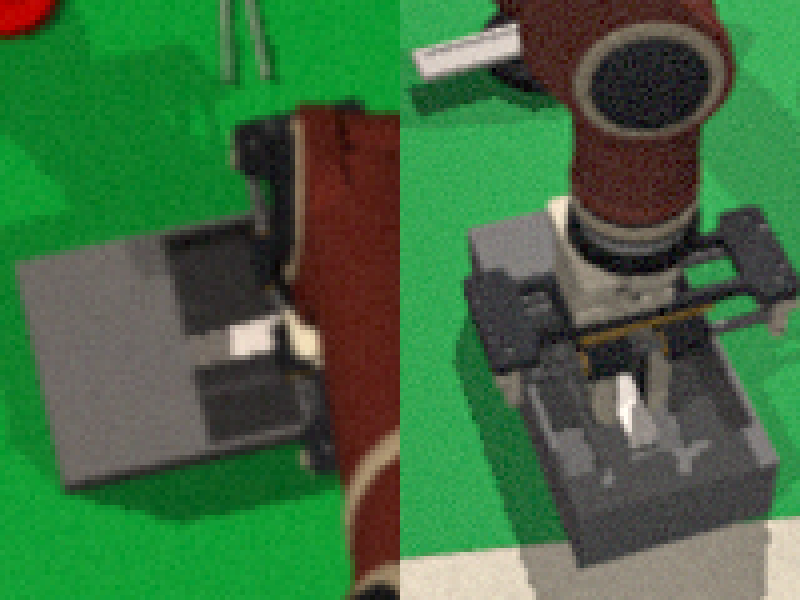

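g1 shows the bar's lip end free of the lip and raised, with its end face at side-panel (640,430). I keep lifting.

send_rows --steps '[0,0.0005,0.006,0,0.01,0,0.001,0.006,0,0.01,0,0.001,0.006,0,0.01,0,0,0,0,0.01]'

```text
clock: 13.75
eef_pos: [0.5387, -0.2444, 0.0517]
eef_rot: [0.635, 0.773, 0.001, 0.001]
force: [-0.5, 0.7, 0.8]
grip_width: 0.0182
grip_force: 7.0
```

send_rows --steps '[0,0.0015,0.006,0,0.01,0,0.0015,0.006,0,0.01,0,0,0,0,0.01]'

```text
clock: 14.05
eef_pos: [0.5386, -0.242, 0.0637]
eef_rot: [0.635, 0.773, 0.0, 0.001]
force: [-0.4, -0.4, -0.6]
grip_width: 0.0175
grip_force: 7.0
```

```bash
python3 v.py g2.png
```

```text
14.05 [ 0.5386 -0.242   0.0637] [-0.4 -0.4 -0.6] [-0.073 -0.161 -0.007] 0.017494505223145104
```

View pics/g2.png

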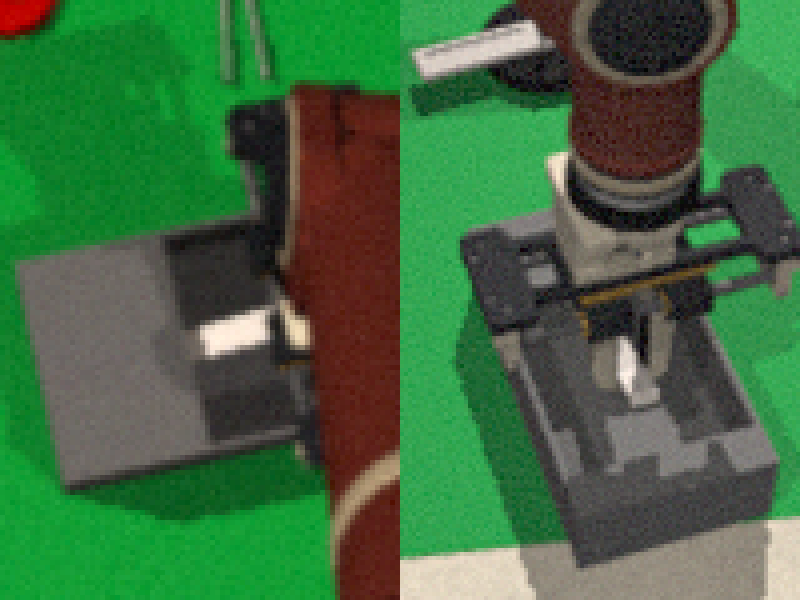

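```bash
python3 - <<'E'
from h import *
b=cap('side');V=np.array(b['view'])
p=np.array([.5386,-.242,.066])
for d in (0,10,20,25):
  t=np.radians(d);e=p+.0305*np.array([.197*np.cos(t),-.98*np.cos(t),np.sin(t)])
  u=proj(b,e);top=proj(b,e+[0,-.007*np.sin(t)*-1*0,.007]);print(d,[round((x),1) for x in ((u[0]-220)*4+400,(u[1]-130)*4,(top[1]-130)*4)])
E
```

```text
0 [np.float64(642.6), np.float64(409.6), np.float64(403.0)]
10 [np.float64(642.6), np.float64(404.0), np.float64(397.3)]
20 [np.float64(642.0), np.float64(397.4), np.float64(390.6)]
25 [np.float64(641.6), np.float64(393.7), np.float64(387.0)]
```

The end face at 395 fits a slant of about 20°. I tighten the grip and draw the bar out along the slant.

send_rows --newtons 35 --steps '[0,0,0,0,0.01,0.0016,-0.0078,0.003,0,0.01,0.0016,-0.0078,0.003,0,0.01,0.0016,-0.0078,0.003,0,0.01,0,0,0,0,0.01]'

```text
clock: 14.7
eef_pos: [0.5429, -0.2684, 0.072]
eef_rot: [0.636, 0.772, -0.0, 0.001]
force: [-0.5, -1.0, -0.7]
grip_width: 0.0178
grip_force: 35.0
```

send_rows --steps '[0.0016,-0.0078,0.003,0,0.01,0.0016,-0.0078,0.003,0,0.01,0.0016,-0.0078,0.003,0,0.01,0.0016,-0.0078,0.003,0,0.01,0,0,0,0,0.01]'

```text
clock: 15.2
eef_pos: [0.5494, -0.2992, 0.0841]
eef_rot: [0.636, 0.772, -0.0, 0.001]
force: [0.1, 0.0, -0.5]
grip_width: 0.0178
grip_force: 35.0
```

send_rows --steps '[0.0016,-0.0078,0.003,0,0.01,0.0016,-0.0078,0.003,0,0.01,0.0016,-0.0078,0.003,0,0.01,0.0016,-0.0078,0.003,0,0.01,0,0,0,0,0.01]'

```text
clock: 15.7
eef_pos: [0.5557, -0.3304, 0.0961]
eef_rot: [0.636, 0.772, -0.0, 0.001]
force: [-0.2, -1.1, -0.6]
grip_width: 0.0175
grip_force: 35.0
```

send_rows --steps '[0.001,-0.004,0.006,0,0.01,0,0,0.01,0,0.01,0,0,0.015,0,0.01,0,0,0.02,0,0.01,0,0,0.02,0,0.01,0,0,0,0,0.01]'

```text
clock: 16.3
eef_pos: [0.5591, -0.3323, 0.1712]
eef_rot: [0.635, 0.773, 0.001, 0.004]
force: [0.3, 0.3, -0.6]
grip_width: 0.0174
grip_force: 35.0
```

send_rows --steps '[0,0,0.02,0,0.01,0,0,0.025,0,0.01,0,0,0.025,0,0.01,0,0,0.025,0,0.01,0,0,0.025,0,0.01,0,0,0.02,0,0.01,0,0,0.01,0,0.01,0,0,0,0,0.01]'

```text
clock: 17.1
eef_pos: [0.557, -0.3319, 0.3177]
eef_rot: [0.635, 0.773, 0.0, 0.001]
force: [0.1, -0.1, -0.8]
grip_width: 0.0174
grip_force: 35.0
```

```bash
python3 - <<'E'
from h import *
s=arm.observe();print(s['clock'],s['eef_pos'],s['force'],s['grip_width'],s['grip_force'])
a=cap('top');b=cap('side')
o=np.hstack([cv2.resize(a['color'][90:290,140:340,::-1],(400,400)),cv2.resize(b['color'][80:280,200:400,::-1],(400,400))])
cv2.imwrite('pics/k1.png',np.clip(o*1.3,0,255).astype(np.uint8))
E
```

```text
17.1 [ 0.55704291 -0.33192613  0.31773998] [ 0.11851273 -0.09832663 -0.84917355] 0.017375364687747214 34.99984153546393
```

View pics/k1.png

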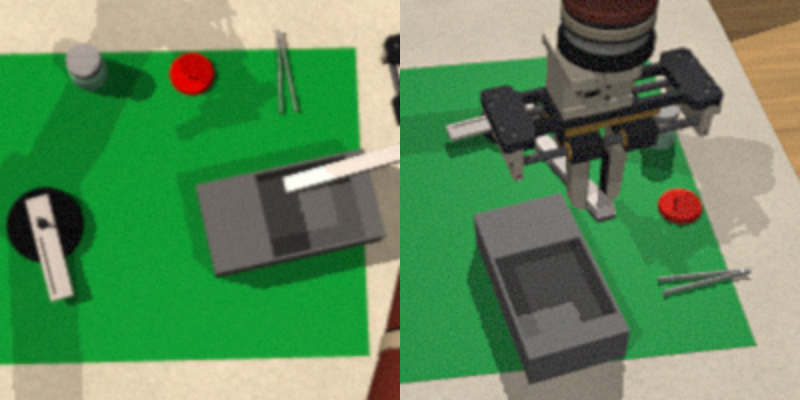

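k1 shows the tray empty, the bar held high in the gripper (side panel 545–610, 145–210), the guide flat on its post (top panel 45,225), and the jar, red base and tweezers where they were. I let it settle and hand in.

send_rows --steps '[0,0,0,0,0.01,0,0,0,0,0.01,0,0,0,0,0.01,0,0,0,0,0.01,0,0,0,0,0.01,0,0,0,0,0.01]'

```text
clock: 17.8
eef_pos: [0.5565, -0.3321, 0.3166]
eef_rot: [0.635, 0.773, 0.0, -0.0]
force: [-1.2, -0.4, -1.0]
grip_width: 0.0176
grip_force: 35.0
```

```bash
python3 -c "
from bench import arm
s=arm.observe();print(s['eef_pos'],s['grip_width'],abs(s['joint_vel']).max());print(arm.close_job())"
```

```text
[ 0.55654415 -0.33209144  0.31664163] 0.017562465726429874 0.00135573231965095
the job is handed in; nothing more can be done
None
```

I handed the job in at about 18 s on the robot's clock: the guide lies flat on the stand's disc over its post, the sanding bar is out of the tray and held still about 25 cm above the desk, and the jar, red base and tweezers look unmoved in the last picture; no verdict came back.

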